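# Set a hand mitre saw to 30 degrees and push the batten home

### The job

Get the hand mitre saw ready for a 30 degree cut: with the tips or the outside of the fingers, push the upright handle of its swing arm around to the left (as seen from the robot) until the pointer stands at the 30 degree mark, the second long mark to the left of the middle one. Also push the batten that lies on the saw's bed straight back until it lies against the fence along its whole length. Only push: take nothing between the fingers, lift nothing, leave the other things on the bench where they are, and finish with the hand clear.

Things in the scene. Friction and masses are not known exactly. Their poses are not given: they have to be found in the camera images.
- mitre_saw: Hand mitre saw without its saw, screwed to the bench: grey cast bed 150 x 500 mm, top 50 mm above the bench. Origin on the bench at the swing arm's pivot; x points away from the robot square to the fence, y left along the fence; the bed spans x -95 to +55, y -250 to +250 mm, with a length stop at its right end (to y -319 mm, 72 mm high). Two guide rods stand 100 mm behind the pivot, 190 mm high
- swing_arm (a joint): Angle in rad of the swing arm and turntable about the vertical pivot. 0 = pointer at the middle (square) mark, handle straight in front of the pivot on the robot's side; positive = handle and pointer to the left (+y of the saw); the 30 degree left mark is at +0.524. Range -0.82 to 0.82. Takes about 3 N at the handle to turn and stays where it is left
- handle (a point): Centre of the arm's upright black handle, 28 mm in diameter from 50 to 88 mm above the bench, domed top at 105 mm; this point is 75 mm up, on the handle's axis, 225 mm from the pivot: at (-0.225 cos q, +0.225 sin q) m in the saw's frame at joint angle q. Towards the pivot the arm has a low pointer bracket, 185 to 191 mm from the pivot, 48 mm high
- pointer_tip (a point): Tip of the dark steel pointer on the swing arm, just over the scale, 164 mm from the pivot, 45 mm above the bench
- mark_30_left (a point): Outer end of the 30 degree left mark, 164 mm from the pivot, 40 mm above the bench, on the flat fixed aluminium quadrant in front of the bed (125 to 178 mm from the pivot). Its black marks stand every 5 degrees from 45 right to 45 left, longer ones every 15 degrees, the longest in the middle at 0 (square); 30 left is the second long one left of the middle
- fence (a point): Middle of the foot of the fence's front face, on the bed's top (50 mm above the bench), straight above the pivot; axes as the saw's. The aluminium fence stands on the bed in two halves, from 45 to 250 mm left and right of this point, front face at x = 0, 42 mm high above the bed
- batten: Loose light wooden batten, 320 mm long (its y), 38 mm deep (its x), 24 mm high, 0.1 to 0.2 kg, lying on the bed in front of the fence. Origin at the middle of its underside; x points to its back face, towards the fence
- batten_left (a point): On the batten's back face (towards the fence) at half height, 150 mm left of its middle; when the batten is home it lies at x = 0 in the saw's frame
- batten_right (a point): The same point 150 mm right of the batten's middle
- tape_measure: Bystander: grey tape measure, 66 x 34 x 50 mm, left in front of the saw. Origin under its middle
- try_square: Bystander: try square lying flat, wooden stock 115 mm, steel blade 175 mm, 18 mm high, right in front of the saw. Origin under the middle of the stock
- pencil: Bystander: flat carpenter's pencil, 170 mm long, 8 mm high, lying between robot and saw. Origin under its middle
- glue_bottle: Bystander: white bottle, 60 mm in diameter, 170 mm high, standing left of the saw. Origin under its middle
- screw_jar: Bystander: glass jar, 72 mm in diameter, 85 mm high, standing left of the saw. Origin under its middle
- block_plane: Bystander: small steel block plane, 155 x 50 x 65 mm, on the left of the bench. Origin under its middle
- hammer: Bystander: hammer lying on the right of the bench. Origin at its underside
- offcut: Bystander: short offcut of the batten, 38 x 85 x 24 mm, on the left of the bench. Origin under its middle

How it is judged:
At the end, for the whole second after the job is handed in: The swing arm stands still at the 30 degree left mark within 1.5 degrees (4 mm at the pointer), and the batten lies flat and still on the bed, across the middle (its middle within 100 mm of the saw's), with both ends of its back face within 5 mm of the fence (value of joint swing_arm between 0.4976 and 0.5496 rad and velocity of joint swing_arm between -0.02 and 0.02 rad/s and x of each of batten_left, batten_right in the frame of mitre_saw above -0.005 m and y of batten in the frame of mitre_saw between -0.1 and 0.1 m and height (world z) of batten between 0.046 and 0.054 m and angle between batten's own z axis and vertical below 0.05 rad and linear speed of batten below 0.01 m/s); the robot touches nothing.
It fails at once if the batten is lifted (15 mm) or stood on edge (height (world z) of batten above 0.065 m or angle between batten's own z axis and vertical above 0.35 rad).
It fails at once if the batten falls off the bed (height (world z) of batten below 0.035 m).
It fails at once if the handle is taken in the hand: it stands between the fingers' pads (horizontal distance between the grasp point and handle below 0.011 m and height (world z) of the grasp point below 0.108 m).
It fails at once if the batten is taken in the hand: it lies between the fingers' pads (x of the grasp point in the frame of batten between -0.012 and 0.012 m and y of the grasp point in the frame of batten between -0.165 and 0.165 m and z of the grasp point in the frame of batten below 0.026 m).
It fails at once if a bystander is moved by more than 30 mm (distance of any of tape_measure, try_square, pencil, glue_bottle, screw_jar, block_plane, hammer, offcut from where it was at the start of the episode above 0.03 m).
It also fails if it takes over 58 s, if anything falls off the work surface, if the arm or the gripper's body presses on something with over 40 N, if the wrist force passes 120 N, or if a joint passes its speed limit or range.

### The arm

A 6-joint arm with a two-finger parallel gripper is mounted at the origin on the work surface. World frame = base frame: x ahead of the robot, y to its left, z up, the work surface at z = 0. Lengths are in m, angles in rad, forces in N, time in s.
With the tool pointing down it reaches from about 0.35 to 0.975 m from the base axis. Payload 4.9 kg.
Tool frame: the origin (TCP) lies on the centre line of the jaws, within the pads' length; the fingertips stand manip.tcp_to_tips ahead of it and the grasp point (between the pads) is the TCP (manip.tcp_to_tips is the distance from the TCP to the fingertips, in m); y points along the fingers, z is the direction in which the jaws open and shut, and the axes are right-handed (so a half turn about y gives the same grasp; the last joint's range is limited). The gripper opens to 85 mm and grips with 20 to 120 N. Pads are 22 mm wide; open, the fingers measure 114 mm over their backs; the gripper's body (76 mm by 85 mm) begins 54 mm behind the grasp point. The pads swing forward as they close: fully open they stand 13 mm farther back than shut.
Start: joints at [1.135, 0.053, 1.613, -0, 1.476, -0.119], TCP at [0.195, 0.594, 0.25] pointing down, gripper open.
Joint ranges: [-3.01, 3.01], [-1.01, 2.22], [0.06, 2.58], [-1.02, 4.17], [0.09, 2.62], [-3.14, 3.14]. Speed limits (rad/s): [2.57, 2.57, 3.14, 3.14, 3.14, 3.14].

### API

Orientations are given as a unit quaternion [w, x, y, z].
In Python, from plant import manip gives the robot as it stands.
- The arm moves only by the tool apply_moves, never from a script. Its argument "moves" is a list of rows, each a list of 7 numbers: the gripper's target within -1 to 1 (shut at 1, half-way at 0, fully open at -1), then the shift along the tool's x, y, z in mm, then the turn, a rotation vector about the tool's x, y, z in degrees. A call has 1 to 20 rows; each row shifts and turns the commanded pose from where the row before left it, along the tool's axes as they then stand; what a row does not reach is not made up. A row lasts 1/10 s, in which the tool goes at most 50 mm and 8.59 degrees, less where a joint would pass 70% of its speed; a pose out of reach is approached as far as the arm can. A call with a gripper value outside its range is refused whole. The fingers move at their own pace and stop on an object; the grip force is fixed at half the most. Time passes only in rows, so rows that do not move let the fingers close. It gives the time, the measured TCP pose, the force and the opening at its end, in the units of the state.
- manip.state(): the state, without advancing time (a new reading comes with each control period).
- manip.grab_frame(name): name is "scene" or "side" or "wrist"; returns the picture (400x640x3 uint8, blue, green, red); there is no depth.
- manip.calibration(name): a dict with "mtx" (3x3 intrinsics, pixels), "T" (4x4, takes a point from camera to world coordinates); the wrist camera has in their place "T_tool_cam" (4x4, takes a point from camera to tool coordinates, whose origin is the TCP and whose axes are the tool frame's). Camera axes: x right, y down, z forward; pixel columns grow to the right and rows downward; lengths in m; the calibration is good to about 2 mm. A picture is of the moment at which its call begins: read the wrist's pose just before it. calibration takes no time and is no camera call.
- manip.job_done(): hands the job in, once; it reports no verdict.
The state is a dict: "time": time; "joint_pos": joint angles; "joint_vel": joint speeds; "joint_efforts": joint torques, N m; "tool_pos": TCP position; "tool_rot": TCP orientation; "contact_force": force on the tool from outside, world axes, zero at the start; "ft_torque": the same for the moment, N m; "gripper_width": opening from 0.0 (shut) to 1.0 (fully open).
Only numpy, scipy, OpenCV 4.12 (cv2) and the standard library are available. Lean on these libraries where they do the work, as an engineer would, in place of code of your own. Each camera call takes 0.05 s, during which the arm holds its last target. There are 200 camera calls.

## Working session

There is one attempt and no reset: what is moved stays moved. The work goes in short steps, Python scripts to look and compute and a tool call to move; the robot and the scene stay as the last step left them, time stands still between calls to the robot, and variables do not carry over. Pictures are saved under pics/ and viewed, about 8 in all and at most 12, crops included, and the job is handed in when it is done.

Besides the shell and the picture viewer there is one more tool, called after "Call:" by a JSON object that holds its "method" and its "body", one argument or row to a line. apply_moves: Moves the arm, as the interface text tells. Its arguments: {"type":"object","properties":{"moves":{"type":"array","items":{"type":"array","items":{"type":"number"}}}},"required":["moves"]}

```bash
ls; mkdir -p pics
python3 - <<'E'
from plant import manip
import cv2,numpy as np
np.set_printoptions(precision=4,suppress=True)
s=manip.state();print(s['tool_pos'],s['tool_rot'],s['gripper_width'],s['contact_force'],s['time'],manip.tcp_to_tips)
for n in("scene","side"):
    cv2.imwrite(f"pics/{n}0.png",manip.grab_frame(n));c=manip.calibration(n);print(n,c['mtx'],c['T'])
print(manip.calibration('wrist'))
E
```

```text
pics
[0.1945 0.5934 0.249 ] [-0.6975  0.699  -0.1117  0.1113] 1.0021631387577292 [-0.3751 -1.356   1.1971] 0.0 0.019
scene [[426.76     0.     322.8749]
 [  0.     426.76   199.1328]
 [  0.       0.       1.    ]] [[-0.4981  0.4634 -0.7329  1.7004]
 [ 0.8671  0.264  -0.4225  0.6825]
 [-0.0023 -0.8459 -0.5333  0.9291]
 [ 0.      0.      0.      1.    ]]
side [[450.1571   0.     319.8666]
 [  0.     450.1571 199.095 ]
 [  0.       0.       1.    ]] [[ 0.8237 -0.4295  0.3702  0.0235]
 [-0.567  -0.6148  0.5483 -0.7255]
 [-0.0079 -0.6615 -0.7499  1.088 ]
 [ 0.      0.      0.      1.    ]]
{'mtx': array([[329.7457,   0.    , 321.8948],
       [  0.    , 329.7457, 201.3702],
       [  0.    ,   0.    ,   1.    ]]), 'T_tool_cam': array([[ 0.0015,  0.9627,  0.2707, -0.0688],
       [-0.0004, -0.2707,  0.9627, -0.1244],
       [ 1.    , -0.0016, -0.0001,  0.0011],
       [ 0.    ,  0.    ,  0.    ,  1.    ]])}
```

View pics/scene0.png

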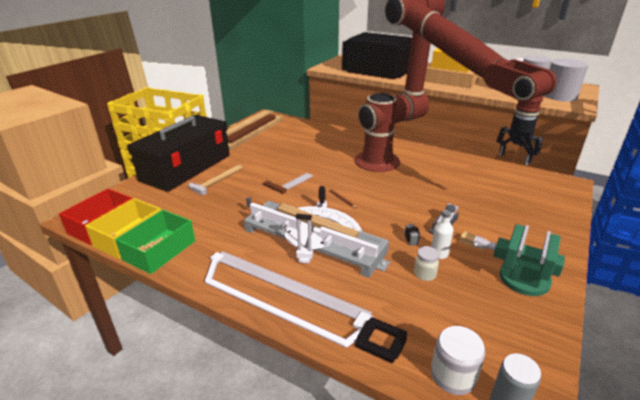

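View pics/side0.png

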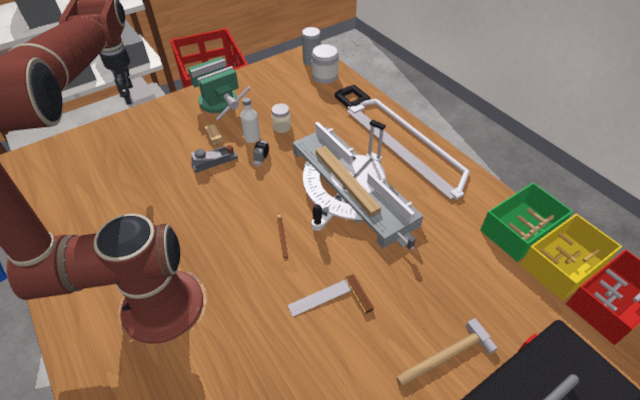

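Side view: the saw lies diagonally (bed from about (300,140) to (415,230)), with the handle at about (319,215), the batten at (318,150)–(378,212) and the tape measure at (261,152). I'll zoom in for the details.

Run:
```python
import cv2
im=cv2.imread('pics/side0.png')[115:255,240:430]
cv2.imwrite('pics/c1.png',cv2.resize(im,None,fx=4.2,fy=4.2,interpolation=cv2.INTER_CUBIC))
```

```text
(no output)
```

View pics/c1.png

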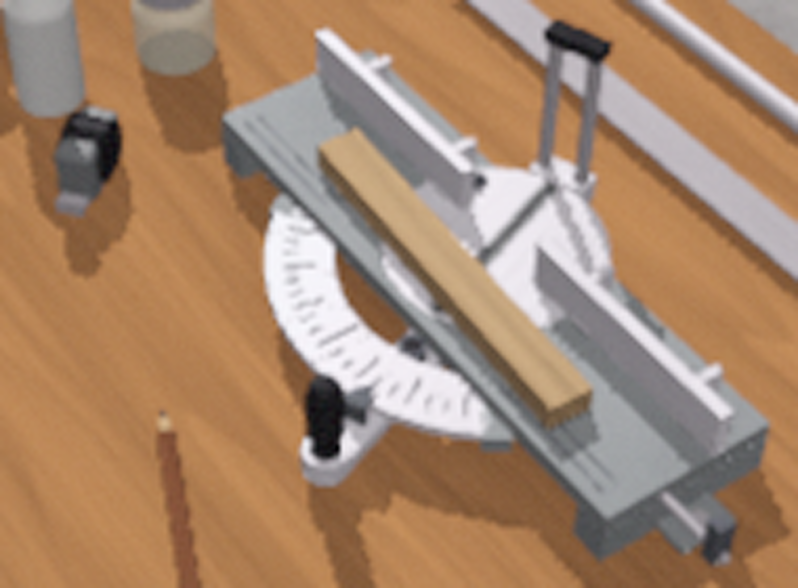

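The crop shows the bed corners at crop (225,118), (607,518) and (768,428), the batten's top corners at (320,150), (357,130), (590,393) and (547,415), the handle dome at (323,380), and the tape measure at (90,150).

```bash
cat > h.py <<'E'
from plant import manip
import cv2,numpy as np
np.set_printoptions(precision=4,suppress=True)
def ray(K,T,p,z):
    d=T[:3,:3]@np.linalg.solve(K,[p[0],p[1],1]); o=T[:3,3]
    return o+d*(z-o[2])/d[2]
def cam(n):
    c=manip.calibration(n)
    if n!='wrist': return c['mtx'],c['T']
    from scipy.spatial.transform import Rotation as R
    s=manip.state();q=s['tool_rot'];W=np.eye(4);W[:3,:3]=R.from_quat([q[1],q[2],q[3],q[0]]).as_matrix();W[:3,3]=s['tool_pos']
    return c['mtx'],W@c['T_tool_cam']
E
python3 - <<'E'
from h import *
K,T=cam('side')
for n,u,v,z in [('bedFL',225,118,.05),('bedFR',607,518,.05),('bedBR',768,428,.05),('bFL',320,150,.074),('bBL',357,130,.074),('bBR',590,393,.074),('bFR',547,415,.074),('handle',323,385,.1),('hbase',322,452,.05),('tape',90,150,.04),('fenceLtop',318,35,.092),('fLi',475,175,.092),('fRi',537,250,.092),('fRo',728,415,.092),('pencil',163,413,.008),('pointer',375,385,.045)]:
    print(n,ray(K,T,(240+u/4.2,115+v/4.2),z))
from scipy.spatial.transform import Rotation as R
q=manip.state()['tool_rot'];print(R.from_quat([*q[1:],q[0]]).as_matrix())
E
```

```text
bedFL [0.6077 0.298  0.05  ]
bedFR [ 0.6024 -0.1951  0.05  ]
bedBR [ 0.7462 -0.1995  0.05  ]
bFL [0.6354 0.1992 0.074 ]
bBL [0.6728 0.2016 0.074 ]
bBR [ 0.6492 -0.1171  0.074 ]
bFR [ 0.612  -0.1155  0.074 ]
handle [ 0.4877 -0.0223  0.1   ]
hbase [ 0.4759 -0.0372  0.05  ]
tape [0.5019 0.3382 0.04  ]
fenceLtop [0.7018 0.2993 0.092 ]
fLi [0.7058 0.0913 0.092 ]
fRi [0.6944 0.0011 0.092 ]
fRo [ 0.7026 -0.1968  0.092 ]
pencil [0.4182 0.0886 0.008 ]
pointer [ 0.5444 -0.0047  0.045 ]
[[ 0.9502 -0.0008  0.3115]
 [-0.3115 -0.0017  0.9502]
 [-0.0002 -1.     -0.0019]]
```

Call:
{"method": "apply_moves", "body": {
  "moves": [
    [1,0,-17,0,0,-6.05,0],
    [1,0,-17,0,0,-6.05,0],
    [1,0,-17,0,0,-6.05,0],
    [1,23,0,-45,0,0,0],
    [1,23,0,-45,0,0,0],
    [1,23,0,-45,0,0,0],
    [1,23,0,-45,0,0,0],
    [1,23,0,-45,0,0,0],
    [1,23,0,-45,0,0,0],
    [1,23,0,-45,0,0,0],
    [1,23,0,-45,0,0,0],
    [1,23,0,-45,0,0,0],
    [1,23,0,-45,0,0,0],
    [1,23,0,-45,0,0,0],
    [1,23,0,-45,0,0,0],
    [1,0,0,0,0,0,0],
    [1,0,0,0,0,0,0]
  ]
}}

```text
time: 1.8
tool_pos: [0.4677, 0.0586, 0.3006]
tool_rot: [0.707, -0.707, 0.002, -0.0]
contact_force: [-0.7, 0.3, 0.3]
gripper_width: -0.002
```

Run:
```python
from h import *
K,T=cam('wrist');np.savez('w1.npz',K=K,T=T)
s=manip.state();print(s['tool_pos'],s['tool_rot'],s['gripper_width'],s['contact_force'])
im=manip.grab_frame('wrist');cv2.imwrite('pics/w1.png',im)
cv2.imwrite('pics/w1b.png',cv2.resize(im,(800,500),interpolation=cv2.INTER_CUBIC))
```

```text
[0.4677 0.0586 0.3006] [ 0.7073 -0.7069  0.0016 -0.0004] -0.002102774648839973 [-0.6764  0.3359  0.3377]
```

View pics/w1b.png

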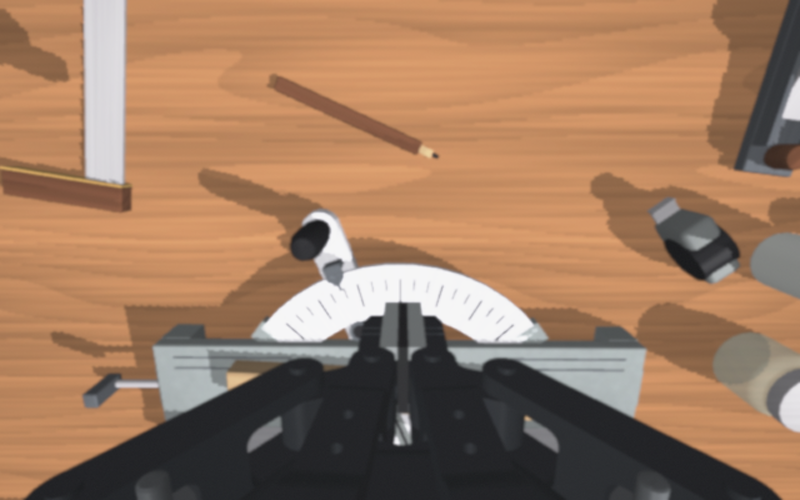

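Wrist view (scaled by 1.25): handle dome at (311,238), pointer tip at (343,290), middle mark at (400,278–303), 30-left mark near (473,307), bed front corners at (153,347) and (646,349). The nearest bystander is the pencil, at (437,155).

```bash
python3 - <<'E'
from h import *
d=np.load('w1.npz');K,T=d['K'],d['T']
for n,u,v,z in [('FL',646,349,.05),('FR',153,347,.05),('mid_out',400,277,.04),('mid_in',400,303,.04),('30in',469,313,.04),('30out',482,299,.04),('ptr',342,288,.045),('dome',309,238,.098),('quadfront',400,264,.04)]:
    print(n,ray(K,T,(u/1.25,v/1.25),z))
E
python3 - <<'E'
import cv2
im=cv2.imread('pics/w1.png')[155:285,190:440]
cv2.imwrite('pics/w1c.png',cv2.resize(im,None,fx=3.2,fy=3.2,interpolation=cv2.INTER_CUBIC))
E
```

```text
FL [0.6078 0.3059 0.05  ]
FR [ 0.6032 -0.1926  0.05  ]
mid_out [0.5332 0.0573 0.04  ]
mid_in [0.5608 0.0571 0.04  ]
30in [0.572  0.1269 0.04  ]
30out [0.5568 0.1394 0.04  ]
ptr [0.5426 0.0003 0.045 ]
dome [ 0.4791 -0.0164  0.098 ]
quadfront [0.5197 0.0574 0.04  ]
```

View pics/w1c.png

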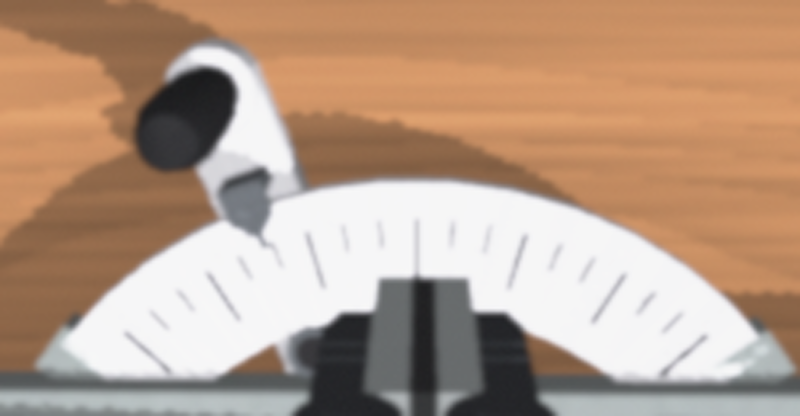

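Call:
{"method": "apply_moves", "body": {
  "moves": [
    [1,13,0,-43,0,0,0],
    [1,13,0,-43,0,0,0],
    [1,12,0,-44,0,0,0],
    [1,0,0,0,0,-6.6,0],
    [1,0,0,0,0,-6.6,0],
    [1,0,0,0,0,-6.6,0],
    [1,0,40,0,0,0,0],
    [1,0,40,0,0,0,0],
    [1,0,40,0,0,0,0],
    [1,0,40,0,0,0,0],
    [1,0,40,0,0,0,0],
    [1,0,22,0,0,0,0],
    [1,0,0,0,0,0,0],
    [1,0,0,0,0,0,0]
  ]
}}

```text
time: 3.25
tool_pos: [0.5059, -0.0692, 0.0798]
tool_rot: [0.696, -0.696, -0.122, 0.122]
contact_force: [-0.4, 0.5, 0.0]
gripper_width: 0.002
```

Call:
{"method": "apply_moves", "body": {
  "moves": [
    [1,0,0,8,0,0,0],
    [1,0,0,8,0,0,0],
    [1,0,0,6,0,0,0],
    [1,-1.4,0,14.7,0,3.75,0],
    [1,-1.4,0,14.7,0,3.75,0],
    [1,-1.4,0,14.7,0,3.75,0],
    [1,-1.4,0,14.7,0,3.75,0],
    [1,0,0,0,0,0,0]
  ]
}}

```text
time: 4.05
tool_pos: [0.479, 0.007, 0.0806]
tool_rot: [-0.706, 0.706, 0.031, -0.029]
contact_force: [0.4, -0.3, 0.8]
gripper_width: -0.003
```

Call:
{"method": "apply_moves", "body": {
  "moves": [
    [1,-1.6,0,14.7,0,3.75,0],
    [1,-1.6,0,14.7,0,3.75,0],
    [1,-1.6,0,14.7,0,3.75,0],
    [1,-1.6,0,14.7,0,3.75,0],
    [1,-1.6,0,14.7,0,3.75,0],
    [1,-1.6,0,14.7,0,3.75,0],
    [1,0,0,0,0,0,0]
  ]
}}

```text
time: 4.75
tool_pos: [0.4767, 0.0947, 0.0801]
tool_rot: [0.699, -0.699, 0.107, -0.108]
contact_force: [0.3, 0.5, 0.7]
gripper_width: -0.0
```

Run:
```python
from h import *
K,T=cam('wrist');np.savez('w2.npz',K=K,T=T)
s=manip.state();p=s['tool_pos'];print(p,s['contact_force'])
from scipy.spatial.transform import Rotation as R
q=s['tool_rot'];M=R.from_quat([*q[1:],q[0]]).as_matrix()
print('rel pivot in tool',M.T@(p-[.699,.0565,0]),'yaw',np.arctan2(M[1,0],M[0,0]))
cv2.imwrite('pics/w2.png',manip.grab_frame('wrist'))
```

```text
[0.4767 0.0947 0.0801] [0.2604 0.4568 0.7036]
rel pivot in tool [-0.2233 -0.0804 -0.0305] yaw -0.3060309594990502
```

View pics/w2.png

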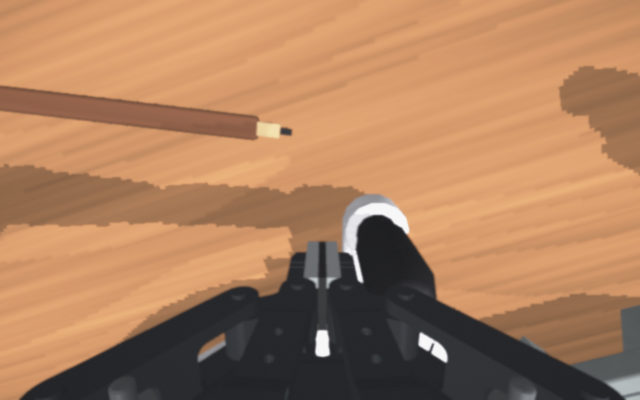

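The handle is being pushed ahead of the fingers, at (385,250). I'll go on to just short of the mark, then back off and measure.

Call:
{"method": "apply_moves", "body": {
  "moves": [
    [1,-1.6,0,14.7,0,3.75,0],
    [1,-1.6,0,14.7,0,3.75,0],
    [1,-0.6,0,5,0,1.25,0],
    [1,0,0,0,0,0,0],
    [1,0,0,-20,0,0,0],
    [1,0,0,-20,0,0,0],
    [1,0,-40,0,0,0,0],
    [1,-10,-40,0,0,0,0],
    [1,-10,-40,0,0,0,0],
    [1,0,0,0,0,0,0],
    [1,0,0,0,0,0,0]
  ]
}}

```text
time: 5.9
tool_pos: [0.449, 0.1001, 0.2001]
tool_rot: [0.689, -0.688, 0.161, -0.162]
contact_force: [-1.3, 0.6, -0.2]
gripper_width: 0.002
```

Run:
```python
from h import *
K,T=cam('wrist');np.savez('w3.npz',K=K,T=T)
s=manip.state();print(s['tool_pos'],s['tool_rot'])
im=manip.grab_frame('wrist');cv2.imwrite('pics/w3.png',im)
cv2.imwrite('pics/w3b.png',cv2.resize(im,(800,500),interpolation=cv2.INTER_CUBIC))
```

```text
[0.449  0.1001 0.2001] [ 0.6887 -0.6882  0.1607 -0.1622]
```

View pics/w3b.png

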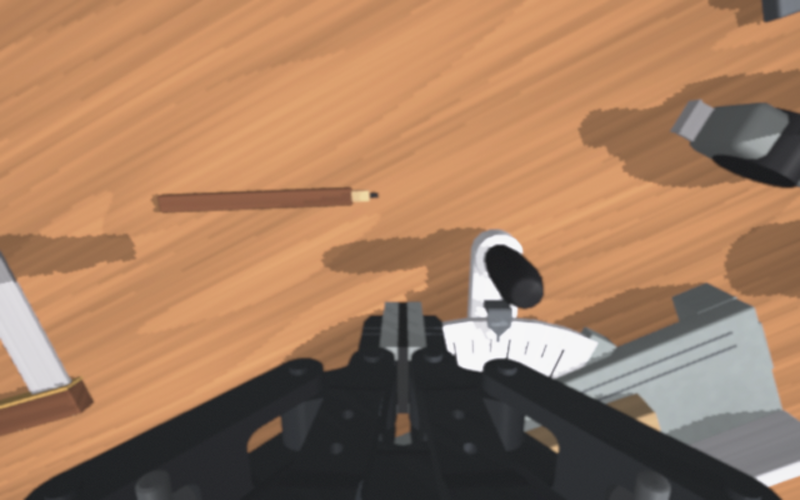

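Pointer tip near (498,335) sits just short of the 30 mark at (508,342–360). The marks at (457,350) and (557,362) are 15 and 45. Zooming in.

Run:
```python
import cv2
im=cv2.imread('pics/w3.png')[225:315,345:485]
cv2.imwrite('pics/w3c.png',cv2.resize(im,None,fx=5.5,fy=5.5,interpolation=cv2.INTER_CUBIC))
```

```text
(no output)
```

View pics/w3c.png

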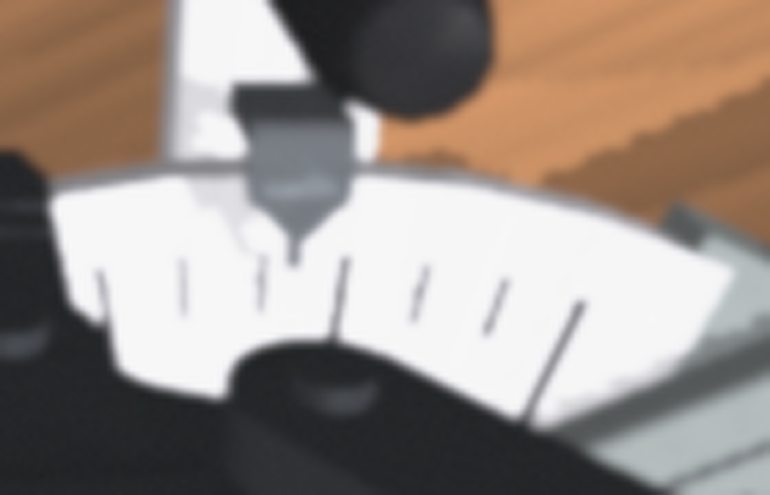

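Run:
```python
from h import *
from scipy.optimize import least_squares
d=np.load('w3.npz');K,T=d['K'],d['T']
f=lambda u,v,z:ray(K,T,(345+u/5.5,225+v/5.5),z)[:2]
P=np.array([f(u,v,.04) for u,v in [(102,270),(183,262),(263,258),(346,258),(428,267),(506,280),(582,303)]])
a=np.radians([15,20,25,30,35,40,45])
g=lambda p:(np.c_[p[0]-.164*np.cos(a-p[2]),p[1]+.164*np.sin(a-p[2])]-P).ravel()
r=least_squares(g,[.699,.0565,0]);print(r.x,abs(r.fun).max())
t=f(293,262,.045);x,y,s=r.x
print(t,np.hypot(*(t-[x,y])),'deg',np.degrees(np.arctan2(t[1]-y,x-t[0])+s))
for X,Y,S in [(.699,.0565,-.009)]: print(np.degrees(np.arctan2(t[1]-Y,X-t[0])+S), [np.degrees(np.arctan2(p[1]-Y,X-p[0])+S) for p in P])
```

```text
[ 0.7004  0.0551 -0.0099] 0.0004518183124064684
[0.5527 0.1299] 0.16554459188011936 deg 26.304601798580737
26.1406577833207 [np.float64(14.851070844201516), np.float64(19.82683838889636), np.float64(24.737929504273474), np.float64(29.835763798517092), np.float64(34.959239392991414), np.float64(39.91872021835555), np.float64(45.02205982504241)]
```

Call:
{"method": "apply_moves", "body": {
  "moves": [
    [1,10,40,0,0,0,0],
    [1,10,40,0,0,0,0],
    [1,0,40,0,0,0,0],
    [1,0,0,20,0,0,0],
    [1,0,0,12,0,0,0],
    [1,0,0,6,0,0,0],
    [1,0,0,2,0,0,0],
    [1,-0.5,0,3.6,0,0.93,0],
    [1,-0.5,0,3.6,0,0.93,0],
    [1,-0.5,0,3.6,0,0.92,0],
    [1,-0.5,0,3.6,0,0.92,0],
    [1,0,0,0,0,0,0],
    [1,0,0,0,0,0,0],
    [1,0,0,-20,0,0,0],
    [1,0,0,-20,0,0,0],
    [1,-10,-40,0,0,0,0],
    [1,-10,-40,0,0,0,0],
    [1,0,-40,0,0,0,0],
    [1,0,0,0,0,0,0],
    [1,0,0,0,0,0,0]
  ]
}}

```text
time: 7.95
tool_pos: [0.4523, 0.117, 0.2002]
tool_rot: [0.683, -0.682, 0.183, -0.184]
contact_force: [0.5, -0.3, -1.6]
gripper_width: 0.0
```

Run:
```python
from h import *
K,T=cam('wrist');np.savez('w4.npz',K=K,T=T)
s=manip.state();print(s['tool_pos'],s['tool_rot'])
im=manip.grab_frame('wrist');cv2.imwrite('pics/w4.png',im)
cv2.imwrite('pics/w4c.png',cv2.resize(im[215:315,325:485],None,fx=5,fy=5,interpolation=cv2.INTER_CUBIC))
```

```text
[0.4523 0.117  0.2002] [ 0.6833 -0.6823  0.1832 -0.1844]
```

View pics/w4c.png

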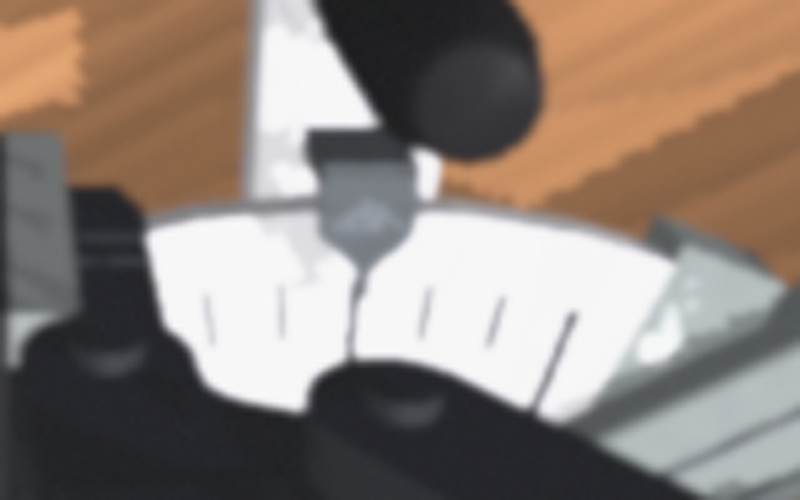

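The pointer tip at about (359,288) now runs on into the 30 mark, with 25 at (282,287) and 35 at (430,290). I'll compute the angle and plan the batten push.

Run:
```python
from h import *
d=np.load('w4.npz');K,T=d['K'],d['T']
x,y,s=.7004,.0551,-.0099
A=lambda u,v,z:np.degrees(np.arctan2((t:=ray(K,T,(325+u/5,215+v/5),z))[1]-y,x-t[0])+s)
print('ptr',A(360,285,.045),A(358,292,.045),'marks',A(207,295,.04),A(282,287,.04),A(430,290,.04),A(503,298,.04),A(574,317,.04))
# batten from side0: top corners
K,T=cam('side');R=np.array([[np.cos(s),-np.sin(s)],[np.sin(s),np.cos(s)]])
for n,u,v in [('FL',320,150),('BL',357,130),('BR',590,393),('FR',547,415)]:
    w=ray(K,T,(240+u/4.2,115+v/4.2),.074)[:2]; print(n,w,'saw',R.T@(w-[x,y]))
for X,Y in [(-.048,.11),(-.048,-.10)]: print(R@[X,Y]+[x,y])
```

```text
ptr 29.792994508367364 29.69515329114347 marks 20.028244670882202 25.041169840864626 34.957084364367475 39.9297667284538 45.03151093582655
FL [0.6354 0.1992] saw [-0.0664  0.1434]
BL [0.6728 0.2016] saw [-0.029   0.1463]
BR [ 0.6492 -0.1171] saw [-0.0495 -0.1727]
FR [ 0.612  -0.1155] saw [-0.0867 -0.1714]
[0.6535 0.1656]
[ 0.6514 -0.0444]
```

Call:
{"method": "apply_moves", "body": {
  "moves": [
    [1,0,0,0,0,-7.4,0],
    [1,0,0,0,0,-7.4,0],
    [1,0,0,0,0,-7.4,0],
    [1,0,0,0,0,-7.4,0],
    [1,35,0,-22,0,0,0],
    [1,35,0,-23,0,0,0],
    [1,35,0,-22,0,0,0],
    [1,34,0,-23,0,0,0],
    [1,0,40,0,0,0,0],
    [1,0,40,0,0,0,0],
    [1,0,30,0,0,0,0],
    [1,0,14,0,0,0,0],
    [1,0,0,0,0,0,0],
    [1,0,0,0,0,0,0]
  ]
}}

```text
time: 9.4
tool_pos: [0.5904, 0.0253, 0.0757]
tool_rot: [0.707, -0.707, 0.003, -0.003]
contact_force: [0.8, 1.1, 0.4]
gripper_width: 0.0
```

Call:
{"method": "apply_moves", "body": {
  "moves": [
    [1,6,0,0,0,0,0],
    [1,6,0,0,0,0,0],
    [1,6,0,0,0,0,0],
    [1,6,0,0,0,0,0],
    [1,6,0,0,0,0,0],
    [1,6,0,0,0,0,0],
    [1,6,0,0,0,0,0],
    [1,6,0,0,0,0,0],
    [1,3,0,0,0,0,0],
    [1,0,0,0,0,0,0],
    [1,0,0,0,0,0,0]
  ]
}}

```text
time: 10.5
tool_pos: [0.6412, 0.0248, 0.0752]
tool_rot: [0.707, -0.707, 0.003, -0.003]
contact_force: [0.4, -0.7, 0.7]
gripper_width: 0.001
```

Run:
```python
from h import *
im=manip.grab_frame('side')[115:255,240:430];cv2.imwrite('pics/s2.png',cv2.resize(im,None,fx=4.2,fy=4.2,interpolation=cv2.INTER_CUBIC))
```

```text
(no output)
```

View pics/s2.png

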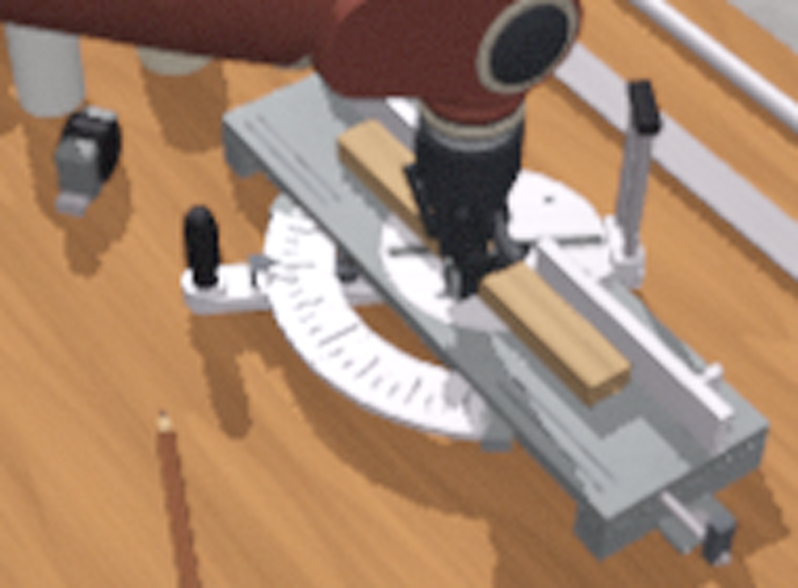

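The batten is moving squarely: top corners at (375,122) and (630,368), still short of the fence. I'll keep pushing slowly and watch the force.

Call:
{"method": "apply_moves", "body": {
  "moves": [
    [1,3,0,0,0,0,0],
    [1,2,0,0,0,0,0],
    [1,2,0,0,0,0,0],
    [1,1,0,0,0,0,0],
    [1,0,0,0,0,0,0]
  ]
}}

```text
time: 11.05
tool_pos: [0.6488, 0.0248, 0.0752]
tool_rot: [0.707, -0.707, 0.004, -0.003]
contact_force: [-1.4, -0.6, 1.7]
gripper_width: 0.003
```

Run:
```python
from h import *
K,T=cam('side');x,y,s=.7004,.0551,-.0099;R=np.array([[np.cos(s),-np.sin(s)],[np.sin(s),np.cos(s)]])
for n,u,v in [('BL',376,122),('BR',630,367)]: print(n,R.T@(ray(K,T,(240+u/4.2,115+v/4.2),.074)[:2]-[x,y]))
```

```text
BL [-0.0111  0.1455]
BR [-0.0108 -0.1698]
```

Call:
{"method": "apply_moves", "body": {
  "moves": [
    [1,1,0,0,0,0,0],
    [1,1,0,0,0,0,0],
    [1,1,0,0,0,0,0],
    [1,0,0,0,0,0,0]
  ]
}}

```text
time: 11.45
tool_pos: [0.649, 0.0247, 0.0752]
tool_rot: [-0.707, 0.707, -0.007, -0.0]
contact_force: [-13.5, -0.0, 9.8]
gripper_width: 0.005
```

Contact: 13.5 N with no further travel, so the batten is against the fence. Back off and clear the view.

Call:
{"method": "apply_moves", "body": {
  "moves": [
    [1,-3,0,0,0,0,0],
    [1,-5,0,0,0,0,0],
    [1,-12,0,0,0,0,0],
    [1,-20,0,0,0,0,0],
    [1,0,-40,0,0,0,0],
    [1,0,-40,0,0,0,0],
    [1,0,-45,0,0,0,0],
    [1,0,-45,0,0,0,0],
    [1,0,-45,0,0,0,0],
    [1,-30,0,40,0,0,0],
    [1,-30,0,40,0,0,0],
    [1,-30,0,40,0,0,0],
    [1,-30,0,40,0,0,0],
    [1,-30,0,40,0,0,0],
    [1,-30,0,40,0,0,0],
    [1,-30,0,40,0,0,0],
    [1,-30,0,40,0,0,0],
    [1,0,0,40,0,0,0],
    [1,0,0,0,0,0,0],
    [1,0,0,0,0,0,0]
  ]
}}

```text
time: 13.45
tool_pos: [0.3754, 0.3879, 0.2902]
tool_rot: [-0.707, 0.707, -0.003, 0.003]
contact_force: [0.4, -0.2, 0.2]
gripper_width: -0.002
```

Run:
```python
from h import *
im=manip.grab_frame('side');cv2.imwrite('pics/s3full.png',im);im=im[115:255,240:430];cv2.imwrite('pics/s3.png',cv2.resize(im,None,fx=4.2,fy=4.2,interpolation=cv2.INTER_CUBIC))
```

```text
(no output)
```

View pics/s3.png

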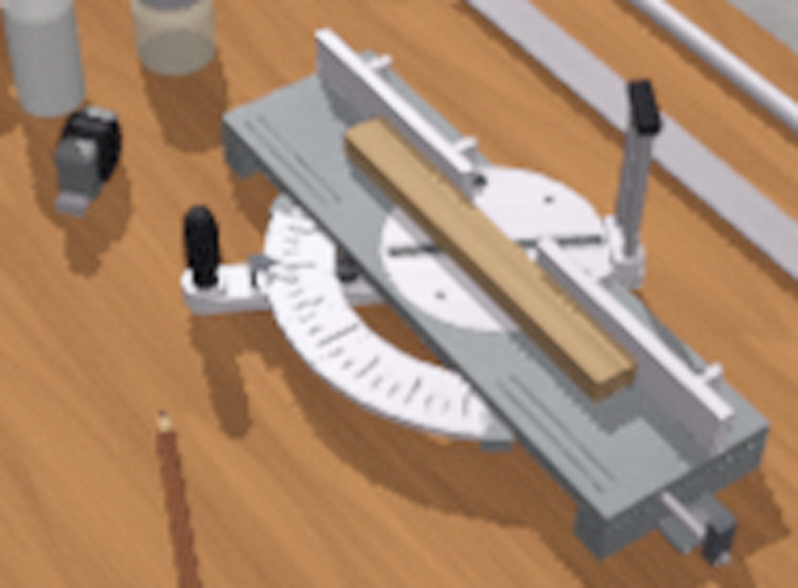

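The side view shows the batten along the fence, the handle at (203,250) and the bystanders unchanged. One numeric check of the batten's edges against the fence.

Run:
```python
from h import *
K,T=cam('side');x,y,s=.7004,.0551,-.0099;R=np.array([[np.cos(s),-np.sin(s)],[np.sin(s),np.cos(s)]])
Ti=np.linalg.inv(T)
def prof(f,z,xs,Y):
    im=cv2.imread(f).astype(np.float32);acc=0
    for yy in Y:
        w=(R@np.array([xs,np.full_like(xs,yy)])).T+[x,y]
        P=np.c_[w,np.full(len(xs),z)]@Ti[:3,:3].T+Ti[:3,3];p=P@K.T;p=(p[:,:2]/p[:,2:]).astype(np.float32)
        acc=acc+cv2.remap(im,p[:,:1],p[:,1:],cv2.INTER_LINEAR)[:,0]
    return acc/len(Y)
xs=np.arange(-.060,.016,.002)
for nm,Y in (('left',np.linspace(.09,.135,9)),('right',np.linspace(-.16,-.10,9))):
    a=prof('pics/s3full.png',.074,xs,Y);sat=a[:,2]-a[:,0]
    print(nm,'R-B:',' '.join(f'{1000*q:.0f}:{v:.0f}/{r:.0f}' for q,v,r in zip(xs,sat,a[:,2])))
    xb=np.arange(-.012,.012,.002);b=prof('pics/s3full.png',.092,xb,Y)
    print(' fence top:',' '.join(f'{1000*q:.0f}:{v:.0f}' for q,v in zip(xb,b[:,1])))
    xf=np.arange(-.108,-.084,.002);b=prof('pics/s3full.png',.05,xf,Y if nm=='left' else np.linspace(-.18,-.1,9))
    print(' bed front:',' '.join(f'{1000*q:.0f}:{v:.0f}' for q,v in zip(xf,b[:,1])))
```

```text
left R-B: -60:-5/141 -58:-5/134 -56:-2/128 -54:7/123 -52:20/118 -50:32/114 -48:40/110 -46:42/107 -44:43/106 -42:51/126 -40:61/156 -38:67/179 -36:70/195 -34:71/199 -32:71/202 -30:71/202 -28:71/202 -26:71/202 -24:71/201 -22:71/200 -20:71/198 -18:71/197 -16:70/196 -14:70/195 -12:69/190 -10:66/178 -8:62/163 -6:54/152 -4:43/144 -2:26/139 0:10/133 2:2/131 4:-1/129 6:-2/135 8:-2/153 10:-3/186 12:-3/218 14:-3/234
 fence top: -12:123 -10:124 -8:125 -6:128 -4:147 -2:187 0:220 2:233 4:239 6:234 8:226 10:206
 bed front: -108:203 -106:187 -104:160 -102:130 -100:106 -98:112 -96:137 -94:156 -92:168 -90:171 -88:171 -86:167
right R-B: -60:-4/121 -58:-5/118 -56:-2/117 -54:7/114 -52:21/109 -50:34/105 -48:40/104 -46:42/104 -44:41/104 -42:44/111 -40:54/139 -38:64/170 -36:69/189 -34:70/196 -32:71/200 -30:71/201 -28:71/201 -26:71/200 -24:71/198 -22:70/194 -20:69/190 -18:69/188 -16:69/189 -14:70/192 -12:70/195 -10:69/188 -8:64/172 -6:57/156 -4:44/144 -2:26/137 0:10/132 2:1/129 4:-1/128 6:-2/130 8:-2/144 10:-2/177 12:-2/209 14:-2/227
 fence top: -12:122 -10:123 -8:124 -6:126 -4:141 -2:174 0:206 2:223 4:229 6:228 8:219 10:201
 bed front: -108:162 -106:152 -104:132 -102:111 -100:99 -98:107 -96:135 -94:158 -92:167 -90:170 -88:167 -86:161
```

Relative to the fence's own measured edge (about -2 mm), both batten ends are home within about 1 mm and parallel to it. Handing in.

Run:
```python
from h import *
s=manip.state();print(s['tool_pos'],s['contact_force'],s['joint_vel']);print(manip.job_done())
```

```text
[0.3757 0.3872 0.2902] [0.7657 0.1442 0.831 ] [-0.0235 -0.0112  0.0072  0.0018  0.0025  0.0032]
the job is handed in; nothing more can be done
None
```

The saw is set for the 30 degree left cut and the batten is against the fence; the job is handed in. I pushed both with the shut fingers only, and took about 13.5 s of the 58 s.

- **Swing arm:** I pushed the handle left in two goes, from about 20° right to 26.3° and then to the mark. The wrist picture then gave the pointer at 29.7–29.8° left. I didn't measure the angle again after pushing the batten. The last side view shows the arm at the mark.
- **Batten:** I pushed it straight back until it stopped, at 13.5 N with no further travel. In the side picture both ends of its back face come out within about 1 mm of the fence and parallel to it. That allows for a measuring offset of about 2 mm, which the fence and bed edges show as well. The batten's middle is about 12 mm right of the saw's middle.
- **Clearance:** The hand ended well away at (0.38, 0.39, 0.29) m with about 1 N on the sensor. The bystanders in the last side crop (tape measure, pencil, bottle, jar) look unmoved. I didn't look again at the try square, hammer, block plane and offcut, but the arm's path stayed clear of them.

No check failed.

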